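# Torque check of a clamp screw

### The job

Check that the screw of the guide clamp is tight: gently set the T-shaped key squarely and fully down on the screw's flat tang, without forcing it, then press its handle gently clockwise (seen from above) until the gauge pointer stands between the two long marks, and hold it steady there for a full second without the screw itself turning. Then ease off and leave the key seated on the screw with the pointer back at zero; never strain it anticlockwise, and leave the spool, jar and dish where they are.

Things in the scene. Friction and masses are not known exactly. Their poses are not given: they have to be found in the camera images.
- clamp: Fixed guide clamp: dark steel base plate 150x110x10 mm, aluminium bridge over a flat steel guide bar 210 mm long along its x axis, and above the bridge a round metal dial with black marks 156 mm across (top 54 mm above the bench). Origin on the bench under the screw's vertical axis; z up. The flat tang of the screw lies along its y axis.
- tang (a point): Foot of the upright flat tang on the screw's axis, 62 mm above the bench: top face of a steel flange 68 mm across, on which the seated key rests. The tang is 46 mm along y, 10 mm along x and 18 mm high, its top 2 mm stepped in by 1.5 mm. The frame turns with the tang.
- dial (a point): Centre of the dial's top face, on the screw's axis, 54 mm above the bench; the dial turns with the screw. Tick marks every 0.039 rad near the rim; zero lies along its -x axis. The two long marks, 35 mm long, stand at 0.078 and 0.117 rad clockwise from zero (towards its +y).
- pointer (a point): Tip of the gauge pointer, 72 mm from the screw's axis, just above the dial; unloaded it points along the dial's -x axis. Tang and pointer twist together against a stiff spring, clockwise under clockwise torque, and spring back. The long marks mean 0.70 and 1.05 N m; midway between them (0.88 N m) the tip has moved 7 mm to the dial's +y.
- screw (a joint): Angle of the clamp screw in rad, clockwise positive, 0 at the start. Tight: it stays at 0 until the torque reaches about 1.4 N m, then slips round.
- key: Loose steel T-key, 0.3 kg, standing upright on the bench. Origin at the centre of its underside, z up. Socket block 34 (x) x 66 (y) x 29 mm, with a slot from below 13 (x) x 49 (y) mm, 21 mm deep. On a 12 mm neck above it a square cross handle 14x14 mm, 180 mm long along y, centre 54 mm above the origin. A half turn fits as well. Seated, it has a little free play to take up.
- handle (a point): Middle of the key's cross handle, 54 mm above the key's underside, directly above its origin.
- spool: Thread spool with two flanges, 36x55x70 mm, standing behind the work; a bystander. Origin at its underside.
- jar: Small dye jar with a screw cap, 43x43x50 mm, standing in front of the work; a bystander. Origin at its underside.
- dish: Shallow metal dish of rivets, 71x71x16 mm, to the right of the work; a bystander. Origin at its underside.

How it is judged:
On the way, in this order (a step that is already met when the one before it is completed fails the run):
1. the key is set fully down on the tang, upright, with no torque on it (horizontal distance between key and tang below 0.005 m and z of key in the frame of tang below 0.004 m and angle between key's own z axis and vertical below 0.1 rad and y of pointer in the frame of dial below 0.003 m), for 0.2 s.
2. the pointer is held between the two long marks (within half a mm of them) for a second (0.8 s counts), the key staying seated (y of pointer in the frame of dial between 0.0052 and 0.0091 m and horizontal distance between key and tang below 0.006 m and z of key in the frame of tang below 0.005 m), for 0.8 s.
At the end, for the whole second after the job is handed in: The key stands at rest, upright within 0.1 rad, fully down on the tang (within 4 mm in height and 5 mm sideways), the pointer is back within 3 mm of zero, and the screw has turned by less than 0.03 rad (all of step 1 and linear speed of key below 0.02 m/s and y of pointer in the frame of dial above -0.003 m and value of joint screw below 0.03 rad); the robot touches nothing.
It fails at once if the screw turns (more than 0.03 rad): too much torque (value of joint screw above 0.03 rad).
It fails at once if the screw or gauge is strained anticlockwise (more than 0.5 N m, pointer 4 mm the wrong way) (value of joint screw below -0.03 rad or y of pointer in the frame of dial below -0.004 m).
It fails at once if the key is forced against the tang or flange (more than 60 N) (contact force between key and clamp above 60 N).
It fails at once if the spool, jar or dish is moved by more than 20 mm (distance of any of spool, jar, dish from where it was at the start of the episode above 0.02 m).
It also fails if it takes over 58 s, if anything falls off the work surface, if the arm or the gripper's body presses on something with over 40 N, if the wrist force passes 120 N, or if a joint passes its speed limit or range.

### The arm

A 6-joint arm with a two-finger parallel gripper is mounted at the origin on a cart in front of the work surface, level with it; the furniture and walls round the work are solid. World frame = base frame: x ahead of the robot, y to its left, z up, the work surface at z = 0. Lengths are in m, angles in rad, forces in N, time in s.
With the tool pointing down it reaches from about 0.35 to 0.775 m from the base axis. Payload 5.5 kg.
Tool frame: the origin (TCP) lies at the very end of the fingers, on their centre line; the grasp point (between the pads) lies 19 mm behind it (robot.grip_point_offset is the distance from the TCP to the grasp point, in m); z points along the fingers, y is the line along which they close (so a half turn about z gives the same grasp; the last joint's range is limited). The gripper opens to 85 mm and grips with 20 to 120 N. Pads are 22 mm wide; open, the fingers measure 114 mm over their backs; the gripper's body (76 mm by 85 mm) begins 54 mm behind the grasp point. The pads swing forward as they close: fully open they stand 13 mm farther back than shut.
Start: joints at [1.126, 0.313, 0.046, 1.304, 0, 1.431], TCP at [0.173, 0.549, 0.231] pointing down, gripper open.
Joint ranges: [-2.76, 2.76], [-0.86, 1.69], [-1.03, 1.26], [-2.2, 2.34], [-1.47, 1.5], [-3.14, 3.14]. Speed limits (rad/s): [2.57, 2.57, 3.14, 3.14, 3.14, 3.14].

### API

Orientations are given as a 3x3 rotation matrix whose columns are the frame's x, y, z axes.
In Python, from plant import robot, capture gives the robot as it stands.
- The arm moves only by the tool arm_command, never from a script. Its argument "targets" is a list of rows, each an object of numbers: "x", "y", "z": the shift along the tool's x, y, z in cm; "ax", "ay", "az": the turn, a rotation vector about the tool's x, y, z in degrees; "hand": the opening, from -1 (shut) to 1 (fully open), so that 0 is half open. In form: [{"x": .., "y": .., "z": .., "ax": .., "ay": .., "az": .., "hand": ..}, ...]. A call has 1 to 8 rows; each row is the pose to reach, as a shift and turn from the pose commanded when the call began, along the tool's axes at that moment; what a row does not reach only later rows make up. A row lasts 1/8 s, in which the tool goes at most 62.5 mm and 10.7 degrees, less where a joint would pass 70% of its speed; a pose out of reach is approached as far as the arm can. A call with a gripper value outside its range is refused whole. The fingers move at their own pace and stop on an object; "force" is the grip in N (left out, the last holds). Time passes only in rows, so rows that repeat a pose let the fingers close. It gives the time, the measured TCP pose, the force, the opening and the grip force at its end, in the units of the state.
- robot.get_obs(): the state, without advancing time (a new reading comes with each control period).
- capture(name): name is "scene" or "top"; returns a dict with "frame" (400x640x3 uint8, red, green, blue), "fx", "fy", "cx", "cy" (pixels), "k1" (the pictures are not rectified: a ray, as slopes to the right and down, at radius r is drawn at 1 + k1 r^2 times it, then the intrinsics apply), "xyz" and "rotation" of the camera in the world. Camera axes: x right, y up, looking along -z (the intrinsics and any distortion apply to the point x, -y, -z); pixel columns grow to the right and rows downward; lengths in m; the calibration is good to about 2 mm. A picture is of the moment at which its call begins. There is no depth.
- robot.sign_off(): hands the job in; it is judged then, once.
The state is a dict: "t": time; "joint_positions": joint angles; "qd": joint speeds; "effort": joint torques, N m; "ee_pos": TCP position; "orientation": TCP orientation; "ft_force": force on the tool from outside, world axes, zero at the start; "moment": the same for the moment, N m; "width": finger opening in m; "finger_force": force on a finger pad.
Only numpy, scipy, OpenCV 4.12 (cv2) and the standard library are available. Lean on these libraries where they do the work, as an engineer would, in place of code of your own. Each camera call takes 0.05 s, during which the arm holds its last target. There are 200 camera calls.

## Working session

There is one attempt and no reset: what is moved stays moved. The work goes in short steps, Python scripts to look and compute and a tool call to move; the robot and the scene stay as the last step left them, time stands still between calls to the robot, and variables do not carry over. Pictures are saved under pics/ and viewed, at most 10 in all, crops included, and the job is handed in when it is done.

Besides the shell and the picture viewer there is one more tool, called after "Request:" by a JSON object that holds its "name" and its "arguments", one argument or row to a line. arm_command: Moves the arm, as the interface text tells. Its arguments: {"type":"object","properties":{"targets":{"type":"array"},"force":{"type":"number"}},"required":["targets"]}

```bash
mkdir -p pics; cat > h.py <<'E'
import numpy as np, cv2
from plant import robot, capture
def snap(n,f=None):
    c=capture(n)
    if f: cv2.imwrite('pics/'+f,c['frame'][:,:,::-1])
    return c
def ray(c,u,v):
    K=np.array([[c['fx'],0,c['cx']],[0,c['fy'],c['cy']],[0,0,1.]])
    p=cv2.undistortPoints(np.array([[[u,v]]],float),K,np.array([c['k1'],0,0,0,0.]))[0,0]
    d=np.array(c['rotation'])@np.array([p[0],-p[1],-1.]); return np.array(c['xyz']),d
def onz(c,u,v,z):
    o,d=ray(c,u,v); return o+d*(z-o[2])/d[2]
def proj(c,P):
    q=(np.array(P)-np.array(c['xyz']))@np.array(c['rotation']); x,y=q[0]/-q[2],-q[1]/-q[2]
    s=1+c['k1']*(x*x+y*y); return np.array([c['fx']*x*s+c['cx'],c['fy']*y*s+c['cy']])
E
python3 - <<'E'
from h import *
for n in('scene','top'):
    c=snap(n,n+'0.png'); print(n,c['fx'],c['k1'],np.round(c['xyz'],3),np.round(c['rotation'],2).tolist())
o=robot.get_obs();print(o['t'],o['ee_pos'],np.round(o['orientation'],3).tolist(),o['width'])
E
```

```text
scene 429.28629374944506 -0.06527941713746893 [ 0.333 -0.61   0.81 ] [[0.89, 0.36, -0.27], [-0.45, 0.7, -0.56], [-0.01, 0.62, 0.78]]
top 448.65891022350337 -0.037738140787530836 [ 0.539 -0.093  1.306] [[-0.02, 1.0, -0.03], [-1.0, -0.02, 0.0], [0.0, 0.03, 1.0]]
0.1 [0.17236432 0.54808238 0.2304781 ] [[-0.954, 0.3, -0.001], [0.3, 0.954, -0.002], [0.0, -0.002, -1.0]] 0.08554817080286958
```

View pics/scene0.png

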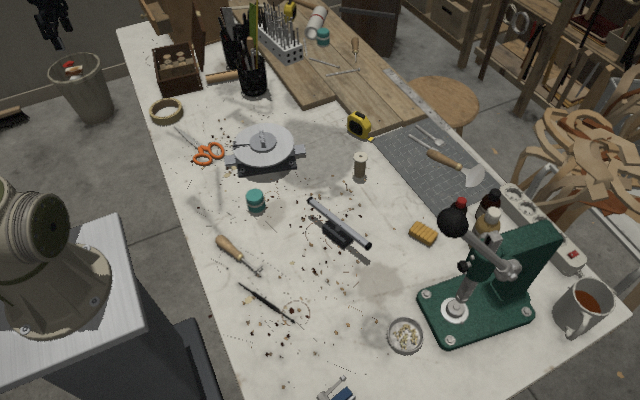

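View pics/top0.png

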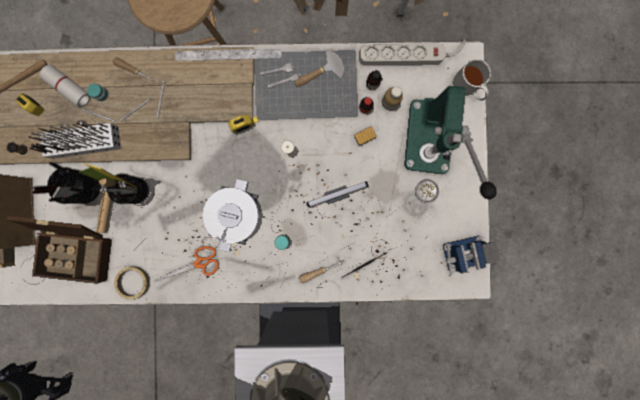

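The scene view shows the clamp at about (265,145), key at (338,225), spool (360,163), jar (255,200) and dish (405,335). In the top view the clamp is at (231,215), the key at (338,194). I'll enlarge both.

```bash
python3 - <<'E'
import cv2,numpy as np
t=cv2.imread('pics/top0.png');s=cv2.imread('pics/scene0.png')
r=lambda i,a,b,w,h:cv2.resize(i[b:b+h,a:a+w],(400,300),interpolation=cv2.INTER_CUBIC)
a=np.vstack([np.hstack([r(t,190,170,80,60+0),r(t,300,170,80,60)]),np.hstack([r(s,215,110,100,75),r(s,295,185,100,75)])])
cv2.imwrite('pics/z.png',a)
E
```

```text
(no output)
```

View pics/z.png

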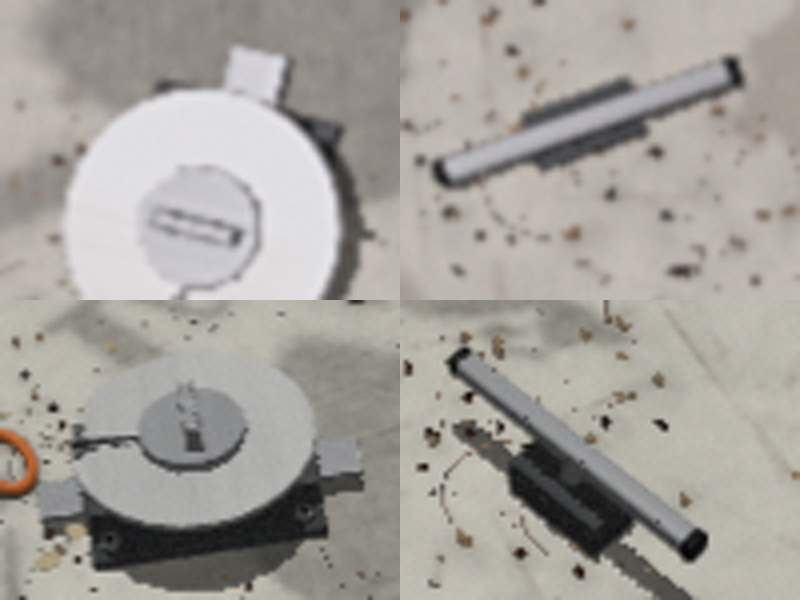

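The zoom shows the handle ends at top px about (308.6,204.4) and (366.8,184.4), and in scene at (310,200.3) and (368,245.8). The tang's ends are at top px about (220.6,213) and (238,217.6), with the pointer towards -x (the robot side). Now I'll measure with masks.

```bash
python3 - <<'E'
from h import *
t=snap('top');s=snap('scene')
def tri(u1,u2):
    o,d=ray(t,*u1);p,e=ray(s,*u2)
    a,b=np.linalg.lstsq(np.c_[d,-e],p-o,rcond=None)[0]; A=o+a*d;B=p+b*e; return (A+B)/2,np.linalg.norm(A-B)
for n,a,b in(('hL',(308.6,204.4),(310,200.3)),('hR',(366.8,184.4),(368,245.8))):
    print(n,tri(a,b),onz(t,*a,.058),onz(s,*b,.054))
f=lambda p:onz(t,*p,.08)
A,B=f((220.6,213)),f((238,217.6));print('tang',A,B,(A+B)/2,np.degrees(np.arctan2(*(A-B)[:2][[1,0]])))
# dial disc
for n,c,(x,y,w,h),p0 in(('top',t,(190,170,85,90),(245,205)),('scene',s,(215,110,100,75),(283,150))):
    g=cv2.cvtColor(c['frame'],cv2.COLOR_RGB2GRAY); hsv=cv2.cvtColor(c['frame'],cv2.COLOR_RGB2HSV)
    print(n,'gray at dial',g[p0[1],p0[0]],hsv[p0[1],p0[0]],'bench',hsv[y+5,x+5],hsv[y+h-5,x+3])
    print(hsv[int(y+h/2),x:x+w,2].tolist())
    print(hsv[y:y+h,int(x+w/2),2].tolist())
E
```

```text
hL (array([ 0.56053844, -0.06491084,  0.05590312]), np.float64(0.002613123800707956)) [ 0.56171237 -0.06544287  0.058     ] [ 0.55989356 -0.06305585  0.054     ]
hR (array([ 0.61416149, -0.22798138,  0.05908207]), np.float64(0.0015069409601986517)) [ 0.61490123 -0.22844575  0.058     ] [ 0.61536187 -0.2250955   0.054     ]
tang [0.5415394 0.1750545 0.08     ] [0.52825015 0.12750759 0.08      ] [0.53489477 0.15128104 0.08      ] 74.38445063643158
top gray at dial 223 [140   3 225] bench [ 15  21 172] [ 13  74 128]
[159, 165, 170, 173, 172, 174, 174, 179, 184, 186, 187, 190, 202, 218, 222, 223, 222, 223, 223, 224, 223, 224, 223, 224, 223, 223, 222, 216, 207, 196, 177, 169, 159, 152, 163, 184, 197, 202, 197, 194, 197, 196, 177, 155, 152, 157, 150, 162, 186, 205, 199, 166, 203, 227, 227, 226, 226, 225, 226, 225, 226, 226, 226, 226, 225, 227, 228, 196, 131, 89, 84, 84, 106, 161, 179, 186, 187, 187, 189, 187, 186, 185, 180, 188, 190]
[147, 142, 141, 143, 147, 147, 146, 143, 143, 144, 144, 143, 142, 143, 145, 142, 137, 153, 208, 228, 226, 225, 225, 226, 226, 227, 226, 225, 225, 226, 226, 22
[... 504 characters left out ...]
73, 176, 173, 175, 174, 174, 128, 94, 133, 143, 148, 149, 145, 142, 145, 143, 145, 102, 71, 66, 65, 70, 124, 141, 145, 145, 141, 122, 92, 71, 80, 152, 175, 176, 175, 173, 173, 171, 175, 174, 178, 176, 174, 182, 179, 179, 178, 181, 171, 133, 143, 150, 148, 149, 149, 150, 148, 148, 148, 146, 144, 139, 141, 140, 138, 140, 137, 134, 128, 130, 135]
[177, 174, 157, 156, 165, 170, 174, 183, 184, 186, 188, 186, 181, 178, 177, 177, 178, 179, 178, 181, 178, 179, 151, 143, 145, 142, 144, 144, 140, 133, 128, 128, 134, 123, 120, 99, 86, 70, 141, 142, 118, 65, 83, 172, 173, 172, 170, 174, 175, 172, 172, 175, 172, 171, 174, 166, 74, 53, 27, 22, 35, 34, 28, 43, 86, 86, 84, 85, 84, 82, 81, 83, 103, 186, 188]
```

```bash
python3 - <<'E'
from h import *
t=snap('top');s=snap('scene')
def big(m,c,box):
    x,y,w,h=box;z=np.zeros_like(m);z[y:y+h,x:x+w]=m[y:y+h,x:x+w]
    return max(cv2.findContours(z,cv2.RETR_EXTERNAL,cv2.CHAIN_APPROX_NONE)[0],key=cv2.contourArea)
hsv=cv2.cvtColor(t['frame'],cv2.COLOR_RGB2HSV)
m=((hsv[:,:,2]>212)&(hsv[:,:,1]<12)).astype('uint8')
k=big(m,t,(195,183,68,66));e=cv2.fitEllipse(cv2.convexHull(k));print('dial',e,onz(t,*e[0],.054))
hv=cv2.cvtColor(s['frame'],cv2.COLOR_RGB2HSV)
P=onz(s,233.75,145.75,.056)
ctr=onz(t,*e[0],.054);d=ctr-P;print('ptr tip',P,'xaxis deg',np.degrees(np.arctan2(d[1],d[0])),np.hypot(*d[:2]))
# flange in scene: circle edges left 250, right 276 row 147 
for a in [(249.5,147),(276.3,147)]: print(onz(s,*a,.062))
# handle rect in top
m2=((hsv[:,:,2]>150)&(hsv[:,:,1]<14)).astype('uint8')
k=big(m2,t,(303,178,70,32));r=cv2.minAreaRect(k);print(r,onz(t,*r[0],.061))
o=robot.get_obs();print(o['t'],np.round(o['ft_force'],2),np.round(o['moment'],3))
E
```

```text
dial ((229.77293395996094, 215.0904083251953), (53.566162109375, 54.133140563964844), 11.664386749267578) [0.5353781  0.15511211 0.054     ]
ptr tip [0.4635831  0.17855745 0.056     ] xaxis deg -18.08494545257151 0.07552618776665762
[0.49592057 0.14998167 0.062     ]
[0.55485088 0.11937184 0.062     ]
((336.55706787109375, 193.1589813232422), (4.63357400894165, 58.52299880981445), 70.25315856933594) [ 0.5916553  -0.14360216  0.061     ]
0.3 [-0.28 -0.08  0.17] [ 0.    -0.018 -0.015]
```

Request:
{"name": "arm_command", "arguments": {
  "targets": [
    {"x": -7.6,"y": -6.7,"az": 7,"hand": 0.3},
    {"x": -15.2,"y": -13.4,"az": 14,"hand": 0.3},
    {"x": -22.8,"y": -20.1,"az": 21,"hand": 0.3},
    {"x": -30.4,"y": -26.8,"az": 28,"hand": 0.3},
    {"x": -38,"y": -33.5,"az": 35,"hand": 0.3},
    {"x": -45.5,"y": -40.2,"az": 42,"hand": 0.3},
    {"x": -53.1,"y": -46.9,"az": 48,"hand": 0.3},
    {"x": -60.7,"y": -53.6,"az": 54,"hand": 0.3}
  ]
}}

```text
schema error: expected keys x, y, z, ax, ay, az, hand
```

Request:
{"name": "arm_command", "arguments": {
  "targets": [
    {"hand": 0.3}
  ]
}}

```text
schema error: expected keys x, y, z, ax, ay, az, hand
```

```bash
cat >> h.py <<'E'
def go(P,ydeg):
    """shift (cm, tool axes) and az to have TCP at P, tool y at world angle ydeg"""
    o=robot.get_obs();R=np.array(o['orientation']);d=R.T@(np.array(P)-o['ee_pos'])*100
    y=np.degrees(np.arctan2(R[1,1],R[0,1]));print('t',o['t'],'pos',np.round(o['ee_pos'],4),'y',round(y,2),'tilt',np.round(R[:,2],3),'shift',np.round(d,2),'az',round(-((ydeg-y+180)%360-180),2))
    print('F',np.round(o['ft_force'],2),'M',np.round(o['moment'],3),'w',round(o['width'],4),'q',np.round(o['joint_positions'],3))
E
python3 -c "
from h import *
go([.590,-.145,.1],18.5)"
```

```text
t 0.3 pos [0.1725 0.5484 0.231 ] y 72.54 tilt [-0.    -0.001 -1.   ] shift [-60.63 -53.6   13.13] az 54.04
F [-0.28 -0.08  0.17] M [ 0.    -0.018 -0.015] w 0.0853 q [ 1.126  0.314  0.046  1.304 -0.     1.431]
```

All keys required.

Request:
{"name": "arm_command", "arguments": {
  "targets": [
    {"x": -7.6,"y": -6.7,"z": 0,"ax": 0,"ay": 0,"az": 7,"hand": 0.3},
    {"x": -15.2,"y": -13.4,"z": 0,"ax": 0,"ay": 0,"az": 14,"hand": 0.3},
    {"x": -22.8,"y": -20.1,"z": 0,"ax": 0,"ay": 0,"az": 21,"hand": 0.3},
    {"x": -30.4,"y": -26.8,"z": 0,"ax": 0,"ay": 0,"az": 28,"hand": 0.3},
    {"x": -38,"y": -33.5,"z": 0,"ax": 0,"ay": 0,"az": 35,"hand": 0.3},
    {"x": -45.5,"y": -40.2,"z": 0,"ax": 0,"ay": 0,"az": 42,"hand": 0.3},
    {"x": -53.1,"y": -46.9,"z": 0,"ax": 0,"ay": 0,"az": 48,"hand": 0.3},
    {"x": -60.6,"y": -53.6,"z": 0,"ax": 0,"ay": 0,"az": 54,"hand": 0.3}
  ]
}}

```text
t: 1.3
ee_pos: [0.4316, 0.1185, 0.2316]
orientation: [[-0.315, 0.949, 0.001], [0.949, 0.315, 0.0], [0.0, 0.001, -1.0]]
ft_force: [1.8, 1.2, -0.7]
width: 0.0555
finger_force: 0.0
```

```bash
python3 -c "
from h import *
go([.590,-.145,.1],18.5)"
```

```text
t 1.3 pos [0.4316 0.1185 0.2316] y 18.34 tilt [ 0.001  0.    -1.   ] shift [-29.99   6.73  13.17] az -0.16
F [ 1.75  1.16 -0.66] M [ 0.047 -0.051 -0.047] w 0.0555 q [ 0.088  0.066 -0.26   1.244  0.     1.339]
```

Request:
{"name": "arm_command", "arguments": {
  "targets": [
    {"x": -6,"y": 1.3,"z": 0,"ax": 0,"ay": 0,"az": 0,"hand": 0.3},
    {"x": -12,"y": 2.7,"z": 2,"ax": 0,"ay": 0,"az": 0,"hand": 0.3},
    {"x": -18,"y": 4,"z": 5,"ax": 0,"ay": 0,"az": 0,"hand": 0.3},
    {"x": -24,"y": 5.4,"z": 8,"ax": 0,"ay": 0,"az": 0,"hand": 0.3},
    {"x": -30,"y": 6.7,"z": 11,"ax": 0,"ay": 0,"az": 0,"hand": 0.3},
    {"x": -30,"y": 6.7,"z": 13,"ax": 0,"ay": 0,"az": 0,"hand": 0.3},
    {"x": -30,"y": 6.7,"z": 13,"ax": 0,"ay": 0,"az": 0,"hand": 0.3}
  ]
}}

```text
t: 2.17
ee_pos: [0.5882, -0.1436, 0.0982]
orientation: [[-0.316, 0.949, -0.005], [0.949, 0.316, 0.002], [0.003, -0.004, -1.0]]
ft_force: [-0.2, 0.3, -0.1]
width: 0.0555
finger_force: 0.0
```

```bash
python3 - <<'E'
from h import *
go([.590,-.146,.038],18.5)
s=snap('scene');t=snap('top')
r=lambda i,a,b,w,h:cv2.resize(i[b:b+h,a:a+w,::-1],(400,400),interpolation=cv2.INTER_CUBIC)
cv2.imwrite('pics/a.png',np.hstack([r(s['frame'],290,160,100,100),r(t['frame'],290,150,100,100)]))
E
```

```text
t 2.175 pos [ 0.5882 -0.1436  0.0982] y 18.41 tilt [-0.005  0.002 -1.   ] shift [-0.31  0.12  6.02] az -0.09
F [-0.17  0.25 -0.12] M [ 0.051 -0.026 -0.059] w 0.0555 q [-0.372  0.444 -0.096  1.037  0.     0.878]
```

View pics/a.png

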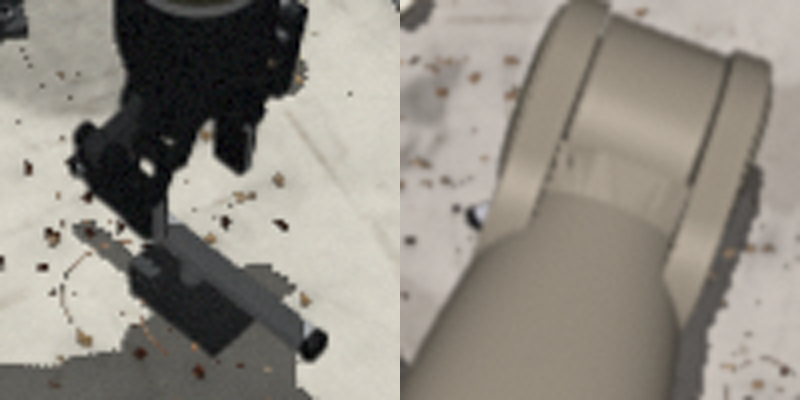

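The scene view shows the fingers straddling the handle (tips at crop (150,235) and (240,170)). The top view is covered by the arm. Next: descend and grip.

Request:
{"name": "arm_command", "arguments": {
  "targets": [
    {"x": -0.3,"y": 0.1,"z": 2,"ax": 0,"ay": 0,"az": 0,"hand": 0.3},
    {"x": -0.3,"y": 0.1,"z": 4,"ax": 0,"ay": 0,"az": 0,"hand": 0.3},
    {"x": -0.3,"y": 0.1,"z": 6,"ax": 0,"ay": 0,"az": 0,"hand": 0.3},
    {"x": -0.3,"y": 0.1,"z": 6,"ax": 0,"ay": 0,"az": 0,"hand": 0.3},
    {"x": -0.3,"y": 0.1,"z": 6,"ax": 0,"ay": 0,"az": 0,"hand": -0.3},
    {"x": -0.3,"y": 0.1,"z": 6,"ax": 0,"ay": 0,"az": 0,"hand": -0.7},
    {"x": -0.3,"y": 0.1,"z": 6,"ax": 0,"ay": 0,"az": 0,"hand": -1},
    {"x": -0.3,"y": 0.1,"z": 6,"ax": 0,"ay": 0,"az": 0,"hand": -1}
  ],
  "force": 60
}}

```text
t: 3.28
ee_pos: [0.592, -0.1455, 0.0427]
orientation: [[-0.318, 0.948, 0.001], [0.948, 0.318, -0.001], [-0.001, 0.001, -1.0]]
ft_force: [-2.3, 0.8, 6.3]
width: 0.0125
finger_force: 58.9
```

```bash
python3 -c "
from h import *
go([.535,.153,.2],-16.5)"
```

```text
t 3.275 pos [ 0.592  -0.1455  0.0427] y 18.53 tilt [ 0.001 -0.001 -1.   ] shift [ 30.1    4.1  -15.75] az 35.03
F [-2.29  0.78  6.27] M [ 0.082  0.425 -0.013] w 0.0125 q [-0.373  0.494 -0.164  0.911  0.     0.875]
```

Request:
{"name": "arm_command", "arguments": {
  "targets": [
    {"x": 0,"y": 0,"z": -2,"ax": 0,"ay": 0,"az": 0,"hand": -1},
    {"x": 0,"y": 0,"z": -5,"ax": 0,"ay": 0,"az": 0,"hand": -1},
    {"x": 1,"y": 0.2,"z": -9,"ax": 0,"ay": 0,"az": 0,"hand": -1},
    {"x": 5,"y": 0.7,"z": -12,"ax": 0,"ay": 0,"az": 6,"hand": -1},
    {"x": 10,"y": 1.4,"z": -12,"ax": 0,"ay": 0,"az": 13,"hand": -1},
    {"x": 15,"y": 2.1,"z": -12,"ax": 0,"ay": 0,"az": 20,"hand": -1},
    {"x": 20,"y": 2.8,"z": -12,"ax": 0,"ay": 0,"az": 27,"hand": -1},
    {"x": 25,"y": 3.5,"z": -12,"ax": 0,"ay": 0,"az": 34,"hand": -1}
  ]
}}

```text
t: 4.28
ee_pos: [0.5445, 0.1043, 0.161]
orientation: [[0.271, 0.963, -0.001], [0.963, -0.271, 0.0], [0.0, -0.001, -1.0]]
ft_force: [0.1, 0.4, -3.3]
width: 0.0131
finger_force: 59.1
```

```bash
python3 -c "
from h import *
go([.535,.153,.15],-16.5)"
```

```text
t 4.275 pos [0.5445 0.1043 0.161 ] y -15.72 tilt [-0.001  0.    -1.   ] shift [ 4.43 -2.23  1.1 ] az 0.78
F [ 0.09  0.38 -3.28] M [ 0.031 -0.07  -0.034] w 0.0131 q [ 0.044  0.304 -0.141  1.126  0.     1.889]
```

Request:
{"name": "arm_command", "arguments": {
  "targets": [
    {"x": 2,"y": -1,"z": 0.5,"ax": 0,"ay": 0,"az": 0.4,"hand": -1},
    {"x": 4,"y": -2,"z": 1.5,"ax": 0,"ay": 0,"az": 0.8,"hand": -1},
    {"x": 4.4,"y": -2.2,"z": 2.6,"ax": 0,"ay": 0,"az": 0.8,"hand": -1},
    {"x": 4.4,"y": -2.2,"z": 2.6,"ax": 0,"ay": 0,"az": 0.8,"hand": -1},
    {"x": 4.4,"y": -2.2,"z": 2.6,"ax": 0,"ay": 0,"az": 0.8,"hand": -1}
  ]
}}

```text
t: 4.9
ee_pos: [0.536, 0.1503, 0.1353]
orientation: [[0.281, 0.96, -0.0], [0.96, -0.281, -0.0], [-0.0, -0.0, -1.0]]
ft_force: [-0.9, 0.0, -2.8]
width: 0.0126
finger_force: 59.0
```

```bash
python3 - <<'E'
from h import *
go([.535,.153,.135],-16.5)
s=snap('scene','s1.png');t=snap('top','t1.png')
r=lambda i,a,b,w,h:cv2.resize(i[b:b+h,a:a+w,::-1],(w*5,h*5),interpolation=cv2.INTER_CUBIC)
cv2.imwrite('pics/b.png',np.hstack([r(s['frame'],220,90,80,100),r(t['frame'],190,165,80,100)]))
E
```

```text
t 4.9 pos [0.536  0.1503 0.1353] y -16.32 tilt [-0. -0. -1.] shift [ 0.23 -0.18  0.03] az 0.18
F [-0.9   0.04 -2.79] M [-0.006 -0.057  0.022] w 0.0126 q [ 0.129  0.325 -0.178  1.068 -0.     1.985]
```

View pics/b.png

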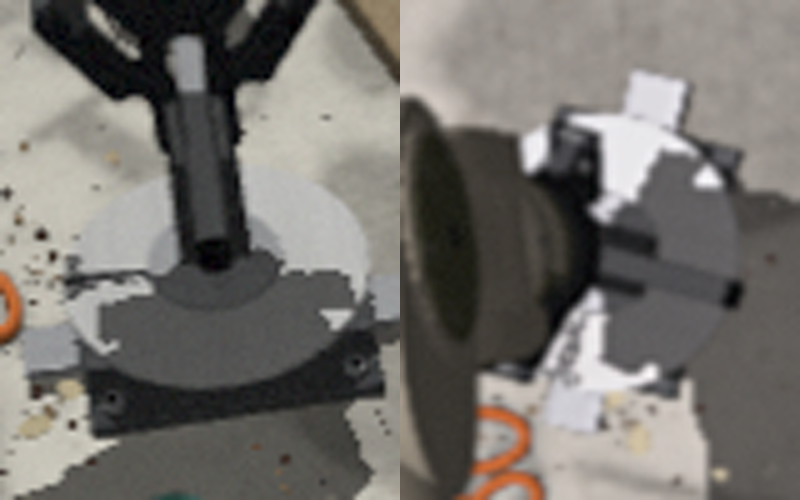

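In the scene crop the handle's near end cap is at about px (262.6,140.6). In the top view the right end of the handle is at about (258.4,224), with the arm covering the rest. I'll compare these with predictions.

```bash
python3 - <<'E'
from h import *
s=snap('scene');t=snap('top');o=robot.get_obs();p=o['ee_pos'];R=np.array(o['orientation'])
h=-R[:,0]; h=h*np.sign(-h[1])
for L in(.09,):
    e=p+h*L;e[2]=p[2]+.012; 
    e2=e.copy();e2[2]=p[2]+.018
    print('end pred scene',proj(s,e),'top',proj(t,e2))
print('obs scene end', onz(s,262.6,140.6,p[2]+.012),'top',onz(t,258.4,223.8,p[2]+.018),'pred',e)
A,B=onz(s,263,142.5,.08),onz(s,261.5,131,.08);print('tang scene',A,B,(A+B)/2)
# dial in scene: bright/low-sat region from saved initial image, front/side edges vs expected circle
im=cv2.imread('pics/scene0.png');g=cv2.cvtColor(im,cv2.COLOR_BGR2GRAY).astype(float)
im2=cv2.imread('pics/top0.png');g2=cv2.cvtColor(im2,cv2.COLOR_BGR2GRAY).astype(float)
from scipy.ndimage import map_coordinates
def circ(c,g,C,z,r,n=72):
    out=[]
    for a in np.linspace(0,2*np.pi,n,endpoint=False):
        rr=np.arange(r-.008,r+.008,.0004)
        P=np.array([proj(c,[C[0]+q*np.cos(a),C[1]+q*np.sin(a),z]) for q in rr])
        v=map_coordinates(g,[P[:,1],P[:,0]],order=1);d=np.abs(np.gradient(v));i=d.argmax()
        if 1<i<len(rr)-2 and d[i]>3: out.append((C[0]+rr[i]*np.cos(a),C[1]+rr[i]*np.sin(a)))
    X=np.array(out);w=np.ones(len(X))
    for _ in range(10):
        s_=np.linalg.lstsq(np.c_[X,np.ones(len(X))]*w[:,None],(X**2).sum(1)*w,rcond=None)[0];c0=s_[:2]/2;rad=np.sqrt(s_[2]+c0@c0)
        e=np.hypot(*(X-c0).T)-rad;w=1/(1+(e/.0008)**2)
    return c0,rad,len(X),np.median(abs(e))
for nm,c,gg in(('scene',s,g),('top',t,g2)):
    print(nm,'dial',circ(c,gg,(.535,.153),.054,.078),'flange',circ(c,gg,(.535,.153),.062,.034))
E
```

```text
end pred scene [263.67385548 141.62636776] top [257.57764578 224.26854565]
obs scene end [0.51007829 0.06826984 0.14772714] top [0.51217847 0.06201404 0.15372714] pred [0.5110098  0.06414047 0.14772714]
tang scene [0.52664535 0.13102185 0.08      ] [0.53821125 0.17088505 0.08      ] [0.5324283  0.15095345 0.08      ]
scene dial (array([0.53227052, 0.15400597]), np.float64(0.07669713355966906), 43, np.float64(0.0005449857430556287)) flange (array([0.53114796, 0.15149541]), np.float64(0.03549192121359987), 48, np.float64(0.0010341714992415998))
top dial (array([0.53592705, 0.1550116 ]), np.float64(0.07712366823368516), 62, np.float64(0.0005929311730762804)) flange (array([0.53562597, 0.1548217 ]), np.float64(0.035389116357058076), 46, np.float64(0.00045020918997050463))
```

```bash
python3 - <<'E'
from h import *
from scipy.ndimage import map_coordinates as mc
s=snap('scene');t=snap('top');o=robot.get_obs();p=o['ee_pos'];R=np.array(o['orientation'])
h=R[:,0].copy();h*=-np.sign(h[1]);n=R[:,1]
for nm,c,dz in(('top',t,.018),('scene',s,.018)):
    g=cv2.cvtColor(c['frame'],cv2.COLOR_RGB2GRAY).astype(float)
    L=np.arange(.070,.104,.001);v=0
    for k in(-.003,0,.003):
        P=np.array([proj(c,[*(p+h*l+n*k)[:2],p[2]+dz]) for l in L]);v=v+mc(g,[P[:,1],P[:,0]],order=1)/3
    print(nm,dict(zip((L*1000).round().astype(int).tolist(),v.round().astype(int).tolist())))
    # lateral profile at l=.065
    K=np.arange(-.016,.0161,.001);P=np.array([proj(c,[*(p+h*.06+n*k)[:2],p[2]+dz]) for k in K]);print(mc(g,[P[:,1],P[:,0]],order=1).round().astype(int).tolist())
E
```

```text
top {70: 78, 71: 78, 72: 78, 73: 79, 74: 79, 75: 79, 76: 79, 77: 79, 78: 77, 79: 73, 80: 65, 81: 56, 82: 44, 83: 32, 84: 22, 85: 15, 86: 13, 87: 18, 88: 28, 89: 40, 90: 54, 91: 68, 92: 78, 93: 85, 94: 90, 95: 92, 96: 93, 97: 93, 98: 92, 99: 92, 100: 92, 101: 92, 102: 92, 103: 92}
[95, 95, 95, 96, 96, 96, 95, 93, 91, 88, 83, 78, 77, 77, 78, 79, 80, 80, 79, 79, 79, 78, 78, 79, 81, 84, 90, 95, 96, 97, 98, 97, 97]
scene {70: 68, 71: 69, 72: 69, 73: 68, 74: 68, 75: 67, 76: 68, 77: 68, 78: 67, 79: 60, 80: 50, 81: 39, 82: 30, 83: 22, 84: 15, 85: 12, 86: 12, 87: 13, 88: 14, 89: 13, 90: 11, 91: 10, 92: 9, 93: 8, 94: 8, 95: 8, 96: 9, 97: 11, 98: 11, 99: 13, 100: 14, 101: 23, 102: 35, 103: 47}
[44, 36, 34, 32, 30, 32, 40, 48, 56, 64, 66, 68, 68, 68, 68, 69, 69, 69, 69, 62, 55, 47, 40, 35, 34, 34, 34, 34, 47, 63, 96, 137, 165]
```

Request:
{"name": "arm_command", "arguments": {
  "targets": [
    {"x": 0,"y": -0.3,"z": 0,"ax": 0,"ay": 0,"az": 0,"hand": -1},
    {"x": 0,"y": -0.3,"z": 0.6,"ax": 0,"ay": 0,"az": 0,"hand": -1},
    {"x": 0,"y": -0.3,"z": 0.6,"ax": 0,"ay": 0,"az": 0,"hand": -1},
    {"x": 0,"y": -0.3,"z": 0.6,"ax": 0,"ay": 0,"az": 0,"hand": -1}
  ]
}}

```text
t: 5.7
ee_pos: [0.5328, 0.152, 0.1292]
orientation: [[0.28, 0.96, -0.0], [0.96, -0.28, -0.0], [-0.0, -0.0, -1.0]]
ft_force: [-0.2, 0.4, -3.5]
width: 0.0125
finger_force: 59.1
```

```bash
python3 -c "
from h import *
go([.5332,.1515,.126],-16.3)"
```

```text
t 5.7 pos [0.5328 0.152  0.1292] y -16.26 tilt [-0. -0. -1.] shift [-0.04  0.05  0.32] az 0.04
F [-0.22  0.41 -3.5 ] M [0.002 0.021 0.017] w 0.0125 q [ 0.133  0.324 -0.195  1.052  0.     1.988]
```

Request:
{"name": "arm_command", "arguments": {
  "targets": [
    {"x": 0,"y": 0,"z": 0.2,"ax": 0,"ay": 0,"az": 0,"hand": -1},
    {"x": 0,"y": 0,"z": 0.4,"ax": 0,"ay": 0,"az": 0,"hand": -1},
    {"x": 0,"y": 0,"z": 0.6,"ax": 0,"ay": 0,"az": 0,"hand": -1},
    {"x": 0,"y": 0,"z": 0.8,"ax": 0,"ay": 0,"az": 0,"hand": -1},
    {"x": 0,"y": 0,"z": 0.8,"ax": 0,"ay": 0,"az": 0,"hand": -1}
  ]
}}

```text
t: 6.32
ee_pos: [0.5328, 0.152, 0.1211]
orientation: [[0.28, 0.96, -0.0], [0.96, -0.28, 0.0], [-0.0, -0.0, -1.0]]
ft_force: [0.7, -0.8, -4.2]
width: 0.0125
finger_force: 59.1
```

Request:
{"name": "arm_command", "arguments": {
  "targets": [
    {"x": 0,"y": 0,"z": 0.1,"ax": 0,"ay": 0,"az": 0,"hand": -1},
    {"x": 0,"y": 0,"z": 0.2,"ax": 0,"ay": 0,"az": 0,"hand": -1},
    {"x": 0,"y": 0,"z": 0.3,"ax": 0,"ay": 0,"az": 0,"hand": -1},
    {"x": 0,"y": 0,"z": 0.3,"ax": 0,"ay": 0,"az": 0,"hand": -1}
  ]
}}

```text
t: 6.82
ee_pos: [0.5336, 0.1523, 0.1189]
orientation: [[0.28, 0.96, 0.002], [0.96, -0.28, 0.001], [0.001, 0.002, -1.0]]
ft_force: [0.9, 1.1, -2.1]
width: 0.0123
finger_force: 59.2
```

Request:
{"name": "arm_command", "arguments": {
  "targets": [
    {"x": 0,"y": 0,"z": 0.1,"ax": 0,"ay": 0,"az": 0,"hand": -1},
    {"x": 0,"y": 0,"z": 0.2,"ax": 0,"ay": 0,"az": 0,"hand": -1},
    {"x": 0,"y": 0,"z": 0.2,"ax": 0,"ay": 0,"az": 0,"hand": -1},
    {"x": 0,"y": 0,"z": 0.2,"ax": 0,"ay": 0,"az": 0,"hand": -1}
  ]
}}

```text
t: 7.32
ee_pos: [0.5334, 0.1522, 0.1162]
orientation: [[0.28, 0.96, 0.001], [0.96, -0.28, 0.001], [0.001, 0.0, -1.0]]
ft_force: [3.4, 2.3, -4.0]
width: 0.0126
finger_force: 59.0
```

```bash
python3 -c "
from h import *
go([.5328,.152,.116],-16.3)"
```

```text
t 7.325 pos [0.5334 0.1522 0.1162] y -16.26 tilt [ 0.001  0.001 -1.   ] shift [-0.04 -0.05  0.02] az 0.04
F [ 3.38  2.34 -3.98] M [ 0.606 -0.872  0.029] w 0.0126 q [ 0.133  0.334 -0.214  1.021  0.     1.988]
```

Request:
{"name": "arm_command", "arguments": {
  "targets": [
    {"x": 0.08,"y": 0.06,"z": 0.1,"ax": 0,"ay": 0,"az": 0,"hand": -1},
    {"x": 0.08,"y": 0.06,"z": 0.2,"ax": 0,"ay": 0,"az": 0,"hand": -1},
    {"x": 0.08,"y": 0.06,"z": 0.3,"ax": 0,"ay": 0,"az": 0,"hand": -1},
    {"x": 0.08,"y": 0.06,"z": 0.4,"ax": 0,"ay": 0,"az": 0,"hand": -1},
    {"x": 0.08,"y": 0.06,"z": 0.4,"ax": 0,"ay": 0,"az": 0,"hand": -1}
  ]
}}

```text
t: 7.95
ee_pos: [0.5336, 0.1525, 0.1121]
orientation: [[0.28, 0.96, -0.0], [0.96, -0.28, -0.0], [-0.0, -0.0, -1.0]]
ft_force: [0.9, 1.1, -3.9]
width: 0.0125
finger_force: 59.2
```

```bash
python3 -c "
from h import *
go([.5328,.152,.116],-16.3)"
```

```text
t 7.95 pos [0.5336 0.1525 0.1121] y -16.27 tilt [-0. -0. -1.] shift [-0.07 -0.06 -0.39] az 0.03
F [ 0.93  1.09 -3.89] M [ 0.174 -0.483  0.013] w 0.0125 q [ 0.134  0.339 -0.218  1.014 -0.     1.988]
```

Going in freely; continue down slowly.

Request:
{"name": "arm_command", "arguments": {
  "targets": [
    {"x": 0.02,"y": 0.02,"z": 0.1,"ax": 0,"ay": 0,"az": 0,"hand": -1},
    {"x": 0.02,"y": 0.02,"z": 0.2,"ax": 0,"ay": 0,"az": 0,"hand": -1},
    {"x": 0.02,"y": 0.02,"z": 0.3,"ax": 0,"ay": 0,"az": 0,"hand": -1},
    {"x": 0.02,"y": 0.02,"z": 0.4,"ax": 0,"ay": 0,"az": 0,"hand": -1},
    {"x": 0.02,"y": 0.02,"z": 0.5,"ax": 0,"ay": 0,"az": 0,"hand": -1},
    {"x": 0.02,"y": 0.02,"z": 0.6,"ax": 0,"ay": 0,"az": 0,"hand": -1},
    {"x": 0.02,"y": 0.02,"z": 0.6,"ax": 0,"ay": 0,"az": 0,"hand": -1}
  ]
}}

```text
t: 8.82
ee_pos: [0.5338, 0.1526, 0.1061]
orientation: [[0.28, 0.96, -0.0], [0.96, -0.28, -0.0], [-0.0, -0.0, -1.0]]
ft_force: [0.1, -0.0, -3.5]
width: 0.0127
finger_force: 59.1
```

Request:
{"name": "arm_command", "arguments": {
  "targets": [
    {"x": 0,"y": 0,"z": 0.05,"ax": 0,"ay": 0,"az": 0,"hand": -1},
    {"x": 0,"y": 0,"z": 0.1,"ax": 0,"ay": 0,"az": 0,"hand": -1},
    {"x": 0,"y": 0,"z": 0.15,"ax": 0,"ay": 0,"az": 0,"hand": -1},
    {"x": 0,"y": 0,"z": 0.15,"ax": 0,"ay": 0,"az": 0,"hand": -1}
  ]
}}

```text
t: 9.32
ee_pos: [0.5339, 0.1527, 0.1048]
orientation: [[0.28, 0.96, -0.0], [0.96, -0.28, 0.0], [0.0, -0.0, -1.0]]
ft_force: [0.3, -0.0, -3.5]
width: 0.0122
finger_force: 59.2
```

```bash
python3 -c "
from h import *
go([.5328,.152,.105],-16.3)"
```

```text
t 9.325 pos [0.5339 0.1527 0.1048] y -16.26 tilt [-0.  0. -1.] shift [-0.1  -0.08 -0.02] az 0.04
F [ 0.3  -0.04 -3.47] M [-0.029  0.044 -0.001] w 0.0122 q [ 0.134  0.345 -0.229  0.997  0.     1.989]
```

Request:
{"name": "arm_command", "arguments": {
  "targets": [
    {"x": 0,"y": 0,"z": 0.05,"ax": 0,"ay": 0,"az": 0,"hand": -1},
    {"x": 0,"y": 0,"z": 0.1,"ax": 0,"ay": 0,"az": 0,"hand": -1},
    {"x": 0,"y": 0,"z": 0.15,"ax": 0,"ay": 0,"az": 0,"hand": -1},
    {"x": 0,"y": 0,"z": 0.15,"ax": 0,"ay": 0,"az": 0,"hand": -1}
  ]
}}

```text
t: 9.82
ee_pos: [0.534, 0.1528, 0.1047]
orientation: [[0.28, 0.96, 0.001], [0.96, -0.28, 0.0], [0.0, 0.001, -1.0]]
ft_force: [-3.4, -0.9, 8.3]
width: 0.0127
finger_force: 60.7
```

Seated (z matches 0.062 + 0.043). Ease off the press and dwell.

Request:
{"name": "arm_command", "arguments": {
  "targets": [
    {"x": 0,"y": 0,"z": -0.1,"ax": 0,"ay": 0,"az": 0,"hand": -1},
    {"x": 0,"y": 0,"z": -0.1,"ax": 0,"ay": 0,"az": 0,"hand": -1},
    {"x": 0,"y": 0,"z": -0.1,"ax": 0,"ay": 0,"az": 0,"hand": -1},
    {"x": 0,"y": 0,"z": -0.1,"ax": 0,"ay": 0,"az": 0,"hand": -1}
  ]
}}

```text
t: 10.32
ee_pos: [0.534, 0.1528, 0.1047]
orientation: [[0.28, 0.96, 0.0], [0.96, -0.28, 0.0], [0.0, 0.0, -1.0]]
ft_force: [-2.6, -0.2, 5.5]
width: 0.0129
finger_force: 60.2
```

```bash
python3 - <<'E'
from h import *
go([.5328,.152,.105],-16.3)
s=snap('scene','s2.png')
c=cv2.resize(s['frame'][100:180,215:315,::-1],(800,600),interpolation=cv2.INTER_CUBIC);cv2.imwrite('pics/c.png',c)
E
```

```text
t 10.325 pos [0.534  0.1528 0.1047] y -16.26 tilt [ 0.  0. -1.] shift [-0.11 -0.09 -0.03] az 0.04
F [-2.63 -0.16  5.53] M [-0.029  0.621 -0.021] w 0.0129 q [ 0.134  0.345 -0.229  0.996  0.     1.989]
```

View pics/c.png

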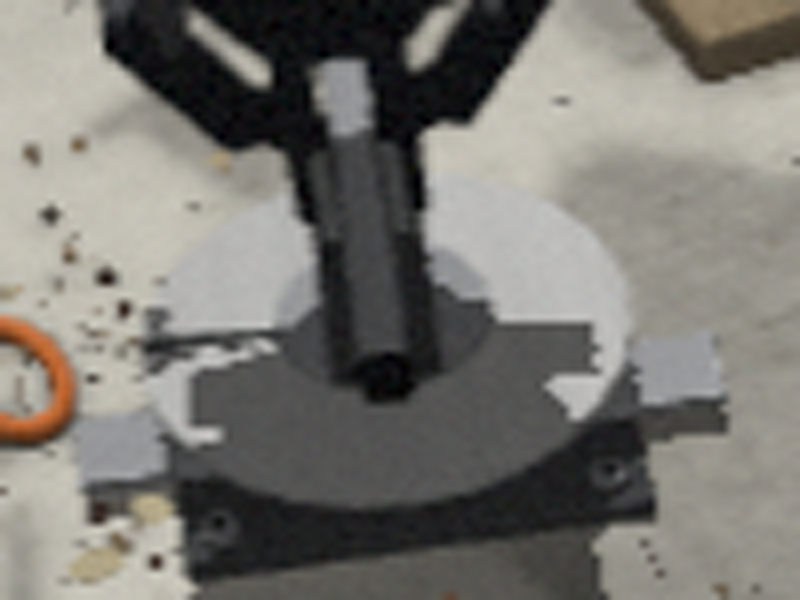

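The key is seated on the flange around crop (385,300), and the pointer is at the zero mark, about (150,345). Rotate clockwise (+az) in small steps and watch the z moment.

Request:
{"name": "arm_command", "arguments": {
  "targets": [
    {"x": 0,"y": 0,"z": -0.05,"ax": 0,"ay": 0,"az": 1,"hand": -1},
    {"x": 0,"y": 0,"z": -0.05,"ax": 0,"ay": 0,"az": 2,"hand": -1},
    {"x": 0,"y": 0,"z": -0.05,"ax": 0,"ay": 0,"az": 3,"hand": -1},
    {"x": 0,"y": 0,"z": -0.05,"ax": 0,"ay": 0,"az": 4,"hand": -1},
    {"x": 0,"y": 0,"z": -0.05,"ax": 0,"ay": 0,"az": 4,"hand": -1}
  ]
}}

```text
t: 11.0
ee_pos: [0.5346, 0.1528, 0.1048]
orientation: [[0.346, 0.938, 0.001], [0.938, -0.346, 0.0], [0.001, 0.001, -1.0]]
ft_force: [2.4, 0.6, -2.1]
width: 0.0127
finger_force: 59.4
```

```bash
python3 -c "
from h import *
go([.5328,.152,.105],-16.3)"
```

```text
t 11.0 pos [0.5346 0.1528 0.1048] y -20.27 tilt [ 0.001  0.    -1.   ] shift [-0.13 -0.14 -0.02] az -3.97
F [ 2.35  0.58 -2.12] M [ 0.118 -0.56   0.124] w 0.0127 q [ 0.134  0.346 -0.228  0.996  0.     2.058]
```

Request:
{"name": "arm_command", "arguments": {
  "targets": [
    {"x": 0,"y": 0,"z": 0.03,"ax": 0,"ay": 0,"az": 0.7,"hand": -1},
    {"x": 0,"y": 0,"z": 0.03,"ax": 0,"ay": 0,"az": 1.4,"hand": -1},
    {"x": 0,"y": 0,"z": 0.03,"ax": 0,"ay": 0,"az": 2,"hand": -1},
    {"x": 0,"y": 0,"z": 0.03,"ax": 0,"ay": 0,"az": 2,"hand": -1}
  ]
}}

```text
t: 11.5
ee_pos: [0.5344, 0.1528, 0.1047]
orientation: [[0.379, 0.925, 0.001], [0.925, -0.379, 0.0], [0.001, 0.001, -1.0]]
ft_force: [3.4, 0.8, -0.5]
width: 0.0129
finger_force: 59.7
```

```bash
python3 -c "
from h import *
go([.5328,.152,.105],-16.3)"
```

```text
t 11.5 pos [0.5344 0.1528 0.1047] y -22.26 tilt [ 0.001  0.    -1.   ] shift [-0.13 -0.12 -0.03] az -5.96
F [ 3.44  0.82 -0.46] M [ 0.083 -0.735  0.34 ] w 0.0129 q [ 0.134  0.345 -0.229  0.996  0.     2.093]
```

Request:
{"name": "arm_command", "arguments": {
  "targets": [
    {"x": 0,"y": 0,"z": 0,"ax": 0,"ay": 0,"az": 0.7,"hand": -1},
    {"x": 0,"y": 0,"z": 0,"ax": 0,"ay": 0,"az": 1.4,"hand": -1},
    {"x": 0,"y": 0,"z": 0,"ax": 0,"ay": 0,"az": 2.1,"hand": -1},
    {"x": 0,"y": 0,"z": 0,"ax": 0,"ay": 0,"az": 3,"hand": -1},
    {"x": 0,"y": 0,"z": 0,"ax": 0,"ay": 0,"az": 3,"hand": -1}
  ]
}}

```text
t: 12.12
ee_pos: [0.5342, 0.1527, 0.1047]
orientation: [[0.427, 0.904, 0.001], [0.904, -0.427, 0.0], [0.0, 0.0, -1.0]]
ft_force: [3.9, 1.3, 2.0]
width: 0.0123
finger_force: 60.4
```

```bash
python3 -c "
from h import *
go([.5328,.152,.105],-16.3)"
```

```text
t 12.125 pos [0.5342 0.1527 0.1047] y -25.26 tilt [ 0.001  0.    -1.   ] shift [-0.13 -0.09 -0.03] az -8.96
F [3.9  1.32 1.99] M [ 0.128 -0.829  0.646] w 0.0123 q [ 0.134  0.345 -0.229  0.996  0.     2.146]
```

Request:
{"name": "arm_command", "arguments": {
  "targets": [
    {"x": 0,"y": 0,"z": 0,"ax": 0,"ay": 0,"az": 0.7,"hand": -1},
    {"x": 0,"y": 0,"z": 0,"ax": 0,"ay": 0,"az": 1.4,"hand": -1},
    {"x": 0,"y": 0,"z": 0,"ax": 0,"ay": 0,"az": 2,"hand": -1},
    {"x": 0,"y": 0,"z": 0,"ax": 0,"ay": 0,"az": 2,"hand": -1},
    {"x": 0,"y": 0,"z": 0,"ax": 0,"ay": 0,"az": 2,"hand": -1}
  ]
}}

```text
t: 12.75
ee_pos: [0.534, 0.1528, 0.1047]
orientation: [[0.458, 0.889, 0.0], [0.889, -0.458, 0.0], [0.0, 0.0, -1.0]]
ft_force: [2.7, 1.1, 5.0]
width: 0.0126
finger_force: 61.5
```

```bash
python3 - <<'E'
from h import *
go([.5328,.152,.105],-16.3)
s=snap('scene','s3.png');a=cv2.imread('pics/s2.png')[128:158,215:265];b=s['frame'][128:158,215:265,::-1]
cv2.imwrite('pics/d.png',np.hstack([cv2.resize(i,(400,240),interpolation=cv2.INTER_CUBIC) for i in(a,b)]))
t=np.radians(73.8-90);R=np.array([[np.cos(t),-np.sin(t)],[np.sin(t),np.cos(t)]])
for a in(0,.0975): 
  for r in (.045,.072): print(a,r,(proj(s,[*(np.array([.532,.1527])+R@(r*np.array([-np.cos(a),np.sin(a)]))),.056])-[215,128])*8)
E
```

```text
t 12.75 pos [0.534  0.1528 0.1047] y -27.25 tilt [ 0.  0. -1.] shift [-0.12 -0.07 -0.03] az -10.95
F [2.65 1.1  5.04] M [ 0.039 -0.704  0.946] w 0.0126 q [ 0.134  0.345 -0.229  0.996  0.     2.18 ]
0 0.045 [240.41647277 142.337383  ]
0 0.072 [153.80355935 154.40616001]
0.0975 0.045 [240.20996742 132.51085024]
0.0975 0.072 [153.83019915 138.62707351]
```

View pics/d.png

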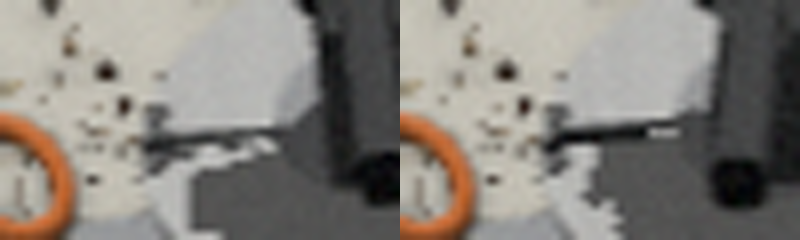

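In the right (loaded) crop, the lighter line near zero (left picture, about (160-270,155)) is gone and the dark line lies over the long marks at about (555-675,135). With a moment of 0.95 N m that puts the pointer between the marks, so I'll hold.

Request:
{"name": "arm_command", "arguments": {
  "targets": [
    {"x": 0,"y": 0,"z": 0,"ax": 0,"ay": 0,"az": -0.2,"hand": -1},
    {"x": 0,"y": 0,"z": 0,"ax": 0,"ay": 0,"az": -0.2,"hand": -1},
    {"x": 0,"y": 0,"z": 0,"ax": 0,"ay": 0,"az": -0.2,"hand": -1},
    {"x": 0,"y": 0,"z": 0,"ax": 0,"ay": 0,"az": -0.2,"hand": -1},
    {"x": 0,"y": 0,"z": 0,"ax": 0,"ay": 0,"az": -0.2,"hand": -1},
    {"x": 0,"y": 0,"z": 0,"ax": 0,"ay": 0,"az": -0.2,"hand": -1},
    {"x": 0,"y": 0,"z": 0,"ax": 0,"ay": 0,"az": -0.2,"hand": -1},
    {"x": 0,"y": 0,"z": 0,"ax": 0,"ay": 0,"az": -0.2,"hand": -1}
  ]
}}

```text
t: 13.8
ee_pos: [0.5341, 0.1528, 0.1046]
orientation: [[0.455, 0.891, 0.0], [0.891, -0.455, 0.0], [0.0, 0.0, -1.0]]
ft_force: [2.6, 1.0, 4.4]
width: 0.0129
finger_force: 61.6
```

```bash
python3 - <<'E'
from h import *
go([.5328,.152,.105],-16.3)
s=snap('scene','s4.png');a=cv2.imread('pics/s2.png');b=s['frame'][:,:,::-1];o=cv2.imread('pics/scene0.png')
for u in(236,238,240,242):
  for n,i in(('start',o),('seat',a),('now',b)): print(u,n,i[138:154,u].mean(1).astype(int).tolist())
c=[.5320,.1527]
for deg in(-18,-16.2):
  th=np.radians(deg);
  for r in(.055,.066): print(deg,r,[np.round(proj(s,[c[0]-r*np.cos(th-a),c[1]-r*np.sin(th-a),.055]),1).tolist() for a in(0,.078,.117)])
E
```

```text
t 13.8 pos [0.5341 0.1528 0.1046] y -27.06 tilt [ 0.  0. -1.] shift [-0.12 -0.08 -0.04] az -10.76
F [2.59 1.   4.38] M [ 0.094 -0.67   0.882] w 0.0129 q [ 0.134  0.345 -0.229  0.996  0.     2.177]
236 start [171, 170, 169, 151, 138, 169, 117, 43, 47, 70, 134, 172, 172, 171, 173, 175]
236 seat [179, 178, 178, 159, 146, 175, 123, 47, 53, 74, 142, 180, 182, 181, 182, 182]
236 now [180, 179, 178, 159, 145, 164, 57, 13, 155, 159, 147, 181, 181, 180, 180, 183]
238 start [170, 168, 170, 171, 170, 169, 136, 57, 97, 79, 168, 168, 167, 169, 169, 169]
238 seat [182, 178, 177, 181, 179, 180, 140, 54, 102, 83, 174, 176, 142, 141, 141, 139]
238 now [180, 176, 178, 177, 177, 148, 56, 15, 173, 177, 180, 143, 143, 140, 84, 141]
240 start [175, 172, 173, 174, 173, 177, 105, 43, 156, 174, 172, 173, 173, 172, 169, 170]
240 seat [183, 183, 180, 182, 183, 182, 112, 49, 161, 181, 182, 87, 83, 83, 84, 83]
240 now [183, 183, 182, 182, 183, 125, 35, 38, 84, 84, 83, 86, 83, 84, 82, 80]
242 start [171, 168, 172, 170, 170, 171, 106, 61, 133, 172, 170, 172, 173, 173, 175, 175]
242 seat [180, 178, 180, 181, 179, 179, 109, 65, 140, 179, 178, 86, 83, 85, 85, 82]
242 now [180, 179, 181, 177, 180, 125, 35, 51, 81, 85, 82, 83, 82, 79, 85, 86]
-18 0.055 [[241.1, 146.2], [241.1, 144.9], [241.2, 144.3]]
-18 0.066 [[236.7, 146.7], [236.7, 145.2], [236.8, 144.5]]
-16.2 0.055 [[241.1, 146.6], [241.1, 145.4], [241.1, 144.8]]
-16.2 0.066 [[236.7, 147.3], [236.7, 145.8], [236.7, 145.1]]
```

Request:
{"name": "arm_command", "arguments": {
  "targets": [
    {"x": 0,"y": 0,"z": 0,"ax": 0,"ay": 0,"az": 0,"hand": -1},
    {"x": 0,"y": 0,"z": 0,"ax": 0,"ay": 0,"az": 0,"hand": -1},
    {"x": 0,"y": 0,"z": 0,"ax": 0,"ay": 0,"az": 0,"hand": -1},
    {"x": 0,"y": 0,"z": 0,"ax": 0,"ay": 0,"az": 0,"hand": -1}
  ]
}}

```text
t: 14.35
ee_pos: [0.5341, 0.1527, 0.1046]
orientation: [[0.455, 0.891, 0.0], [0.891, -0.455, 0.0], [0.0, 0.0, -1.0]]
ft_force: [1.9, 1.1, 4.3]
width: 0.0127
finger_force: 61.6
```

Request:
{"name": "arm_command", "arguments": {
  "targets": [
    {"x": 0,"y": 0,"z": 0,"ax": 0,"ay": 0,"az": -1.5,"hand": -1},
    {"x": 0,"y": 0,"z": 0,"ax": 0,"ay": 0,"az": -3,"hand": -1},
    {"x": 0,"y": 0,"z": 0,"ax": 0,"ay": 0,"az": -4.5,"hand": -1},
    {"x": 0,"y": 0,"z": 0,"ax": 0,"ay": 0,"az": -6,"hand": -1},
    {"x": 0,"y": 0,"z": 0,"ax": 0,"ay": 0,"az": -7,"hand": -1},
    {"x": 0,"y": 0,"z": 0,"ax": 0,"ay": 0,"az": -8.3,"hand": -1},
    {"x": 0,"y": 0,"z": 0,"ax": 0,"ay": 0,"az": -8.3,"hand": -1}
  ]
}}

```text
t: 15.22
ee_pos: [0.5341, 0.1526, 0.1046]
orientation: [[0.321, 0.947, 0.0], [0.947, -0.321, -0.0], [-0.0, 0.0, -1.0]]
ft_force: [3.9, 1.8, 4.3]
width: 0.0126
finger_force: 60.3
```

```bash
python3 -c "
from h import *
go([.5328,.152,.105],-16.3)"
```

```text
t 15.225 pos [0.5341 0.1526 0.1046] y -18.75 tilt [ 0. -0. -1.] shift [-0.09 -0.1  -0.04] az -2.45
F [3.94 1.84 4.33] M [ 0.15  -1.034 -0.015] w 0.0126 q [ 0.134  0.345 -0.229  0.996 -0.     2.032]
```

Request:
{"name": "arm_command", "arguments": {
  "targets": [
    {"x": 0,"y": 0,"z": -0.05,"ax": 0,"ay": 0,"az": 0,"hand": -1},
    {"x": 0,"y": 0,"z": -0.05,"ax": 0,"ay": 0,"az": 0,"hand": -0.5},
    {"x": 0,"y": 0,"z": -0.05,"ax": 0,"ay": 0,"az": 0,"hand": 0},
    {"x": 0,"y": 0,"z": -0.05,"ax": 0,"ay": 0,"az": 0,"hand": 0.2},
    {"x": 0,"y": 0,"z": -0.05,"ax": 0,"ay": 0,"az": 0,"hand": 0.2}
  ]
}}

```text
t: 15.85
ee_pos: [0.5335, 0.1526, 0.1047]
orientation: [[0.322, 0.947, -0.001], [0.947, -0.322, -0.0], [-0.0, -0.001, -1.0]]
ft_force: [-0.2, -0.8, -0.5]
width: 0.0509
finger_force: 0.0
```

Request:
{"name": "arm_command", "arguments": {
  "targets": [
    {"x": 0,"y": 0,"z": -1,"ax": 0,"ay": 0,"az": 0,"hand": 0.2},
    {"x": 0,"y": 0,"z": -3,"ax": 0,"ay": 0,"az": 0,"hand": 0.2},
    {"x": 0,"y": 0,"z": -6,"ax": 0,"ay": 0,"az": 0,"hand": 0.2},
    {"x": -4,"y": 0,"z": -9,"ax": 0,"ay": 0,"az": 0,"hand": 0.2},
    {"x": -9,"y": 0,"z": -12,"ax": 0,"ay": 0,"az": 0,"hand": 0.2},
    {"x": -14,"y": 0,"z": -12,"ax": 0,"ay": 0,"az": 0,"hand": 0.2},
    {"x": -19,"y": 0,"z": -12,"ax": 0,"ay": 0,"az": 0,"hand": 0.2},
    {"x": -19,"y": 0,"z": -12,"ax": 0,"ay": 0,"az": 0,"hand": 0.2}
  ]
}}

```text
t: 16.85
ee_pos: [0.4722, -0.0298, 0.2261]
orientation: [[0.326, 0.945, 0.001], [0.945, -0.326, -0.001], [-0.0, 0.001, -1.0]]
ft_force: [0.3, 0.5, -0.3]
width: 0.0507
finger_force: 0.0
```

```bash
python3 - <<'E'
from h import *
go([.5328,.152,.105],-16.3)
s=snap('scene','s5.png');t=snap('top','t5.png')
r=lambda i,a,b,w,h:cv2.resize(i[b:b+h,a:a+w,::-1],(400,300),interpolation=cv2.INTER_CUBIC)
cv2.imwrite('pics/e.png',np.hstack([r(s['frame'],215,100,100,75),r(t['frame'],180,175,100,75)]))
E
```

```text
t 16.85 pos [ 0.4722 -0.0298  0.2261] y -19.05 tilt [ 0.001 -0.001 -1.   ] shift [19.17 -0.22 12.1 ] az -2.75
F [ 0.28  0.54 -0.34] M [ 0.057 -0.011  0.02 ] w 0.0507 q [-0.233  0.117 -0.216  1.236 -0.     1.671]
```

View pics/e.png

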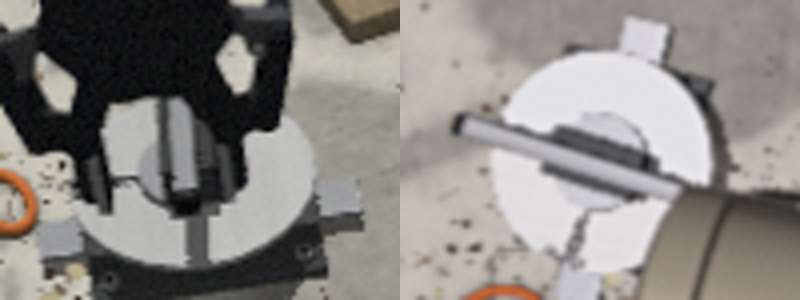

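The key stands seated and upright on the tang, in scene at about (175,150) and in top at about (600,160). The gripper is clear of it and the pointer is free.

```bash
python3 -c "
from h import *
print(robot.sign_off())"
```

```text
the job is handed in; nothing more can be done
None
```

I seated the T-key on the tang and pressed it clockwise to about 0.9 N m, holding for well over a second with the pointer between the long marks as best I could tell. I then eased off and left it seated, upright and free; the job is handed in, but no verdict came back and I didn't measure the screw angle or the pointer's return to zero.

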